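Seat a dowel in the V-block and hold it down

TASK

Take the thick round wooden bar from its plywood cradle and lay it lengthwise, centred, in the steel V-block. Press it down against the V-block's spring lifter until it bears firmly on both sloping faces all along, and finish while still holding it pressed there, ready for marking out. Leave the square batten, the glue bottle, the hammer and the jar alone.

Things in the scene. Friction and masses are not known exactly. Their poses are not given: they have to be found in the camera images.
- bar: Plain round beech bar, the only loose round bar: diameter 34 mm, length 180 mm, about 0.12 kg. Origin at its very centre, x along its length. At the start it lies along the cradle's x axis, its axis 42 mm above the bench.
- cradle: Fixed plywood cradle, base 170 x 80 x 8 mm, on which two low wooden saddles (25 mm long in x, 60 mm wide, tops 30 mm above the bench) at x = +-60 mm carry the bar. Between the saddles there is a 95 mm free gap under and beside the bar, where fingers can reach in. Origin on the bench under its centre, x along the bar.
- vblock: Fixed steel V-block: grey base plate 190 x 100 x 12 mm with two V-shaped rests (each 30 mm long in x, 71 mm wide in y) centred at x = +-55 mm, so that an 80 mm gap for the fingers lies between them. The V opens upward at 90 degrees and runs along x; its bottom is 36 mm and its rim 60 mm above the bench. Origin on the bench under its centre, z up. Both ends are alike.
- face_left: The two sloping steel faces on the V-block's +y side (one per rest), one 5 mm plate each on a rubber backing that gives 1 mm per 5 N square to the face, both rests together, up to 5 mm. Origin and axes are those of the V-block.
- face_right: The two sloping steel faces on the V-block's -y side (one per rest), one 5 mm plate each on a rubber backing that gives 1 mm per 5 N square to the face, both rests together, up to 5 mm. Origin and axes are those of the V-block.
- seat (a point): Where the bar's centre lies when the bar just touches both faces; pressed on firmly it goes a few mm lower as the rubber backing gives. It lies on the V-block's centre line, 60 mm above the bench, with the V-block's axes.
- lifter (a joint): Travel of the spring lifter in m, growing downward: 0 = up, 0.012 when the bar just touches both faces, 0.018 = its own stop. The spring pushes up with 3 N at 0 and 6 N at 0.012, so it carries the bar clear of the faces (bar axis 72 mm above the bench) until the bar is pressed down.
- lifter_top (a point): Middle of the dark saddle-shaped head of the lifter (44 mm in x, 27 mm in y, with 3 mm lips along both long sides), in the gap between the two rests, 55 mm above the bench when up.
- batten: Bystander: square wooden batten 160 x 30 x 30 mm lying on the bench. Origin under its centre, x along it.
- glue: Bystander: white bottle with orange cap, 60 mm across, 170 mm tall, standing. Origin under its centre.
- mallet: Bystander: hammer with a wooden handle lying on the bench, 260 mm long along its x, 26 mm high, with a dark steel head 78 mm across at its +x end. Origin on the bench under the middle of its length.
- jar: Bystander: squat metal jar, 56 mm across, 55 mm tall, standing. Origin under its centre.
There are look-alikes about, which are no part of the job. What is shaped like the bar but blue or green is not meant. There is more than one size of the cradle; the one meant has the size given above.

How it is judged:
By the outcome, as a careful person would: the job done as asked, in the order asked, and still so for the second after the job is handed in, while the arm keeps its last pose, push and grip.
It also fails if it takes over 48 s, if anything falls off the work surface, if the arm or the gripper's body presses on something with over 40 N, if the wrist force passes 120 N, or if a joint passes its speed limit or range.

ROBOT

A 6-joint arm with a two-finger parallel gripper is mounted at the origin on the work surface. World frame = base frame: x ahead of the robot, y to its left, z up, the work surface at z = 0. Lengths are in m, angles in rad, forces in N, time in s.
With the tool pointing down it reaches from about 0.275 to 0.75 m from the base axis. Payload 10.2 kg.
Tool frame: the origin (TCP) lies on the centre line of the jaws, within the pads' length; the fingertips stand 19 mm ahead of it and the grasp point (between the pads) is the TCP; z points along the fingers, y is the line along which they close (so a half turn about z gives the same grasp; the last joint's range is limited). The gripper opens to 88 mm and grips with 3 to 60 N. Pads are 18 mm wide; open, the fingers measure 123 mm over their backs; the gripper's body (75 mm by 187 mm) begins 45 mm behind the grasp point.
Start: joints at [0.979, 0.313, 1.498, -0, 1.331, -0.223], TCP at [0.189, 0.49, 0.22] pointing down, gripper open.
Joint ranges: [-2.94, 2.94], [-0.97, 2.17], [0.19, 2.56], [-1.23, 4.37], [0.02, 3.11], [-2.88, 2.88]. Speed limits (rad/s): [2.39, 2.39, 3.01, 3.14, 3.14, 3.14].

INTERFACE

Orientations are given as a rotation vector (axis times angle).
In Python, from station import monitor, snapshot, ticket gives the robot as it stands.
- The arm moves only by the tool step_arm, never from a script. Its argument "targets" is a list that holds one entry, the list of rows, each a list of 6 numbers: the shift along the tool's x, y, z each as a share of 0.1 m, from -1 to 1, then the turn, a rotation vector about the tool's x, y, z each as a share of 1.5 rad, from -1 to 1. In form: [[[x, y, z, rx, ry, rz], ...]]. A call has 1 to 12 rows; each row shifts and turns the commanded pose from where the row before left it, along the tool's axes as they then stand; what a row does not reach is not made up. A row lasts 1/10 s, in which the tool goes at most 50 mm and 8.59 degrees, less where a joint would pass 70% of its speed; a pose out of reach is approached as far as the arm can. A call with a number of a shift or a turn outside -1 to 1 is refused whole. A call with a gripper value outside its range is refused whole. "grip" is the opening, from 0 (shut) to 1 (fully open), set as the call begins (left out, the last holds). The fingers move at their own pace and stop on an object; "grip_force" is the grip in N (left out, the last holds). Time passes only in rows, so rows that do not move let the fingers close. It gives the time, the measured TCP pose, the force, the opening and the grip force at its end, in the units of the state.
- monitor.sense(): the state, without advancing time (a new reading comes with each control period).
- snapshot(name): name is "side" or "top"; returns a dict with "frame" (420x560x3 uint8, blue, green, red), "z_map" (420x560 float32, m along the optical axis (not along the pixel's ray), 0 where there is no reading), "intrinsics" (3x3 intrinsics, pixels), "rvec" (rotation vector, rad) and "tvec" (3), from world to camera coordinates, as OpenCV has them. Camera axes: x right, y down, z forward; pixel columns grow to the right and rows downward; lengths in m; the calibration is good to about 2 mm. A picture is of the moment at which its call begins.
- ticket.sign_off(): hands the job in; it is judged then, once.
The state is a dict: "clock": time; "joint_positions": joint angles; "qvel": joint speeds; "tau": joint torques, N m; "ee_pos": TCP position; "ee_rot": TCP orientation; "ft_force": force on the tool from outside, world axes, zero at the start; "torque": the same for the moment, N m; "gripper_width": opening from 0.0 (shut) to 1.0 (fully open); "grasp_force": force on a finger pad.
Only numpy, scipy, OpenCV 4.12 (cv2) and the standard library are available. Lean on these libraries where they do the work, as an engineer would, in place of code of your own. Each camera call takes 0.05 s, during which the arm holds its last target. There are 200 camera calls.

## Working session

There is one attempt and no reset: what is moved stays moved. The work goes in short steps, Python scripts to look and compute and a tool call to move; the robot and the scene stay as the last step left them, time stands still between calls to the robot, and variables do not carry over. Pictures are saved under pics/ and viewed, at most 10 in all, crops included, and the job is handed in when it is done.

Besides the shell and the picture viewer there is one more tool, called as a command line: name --argument value ..., lists and objects as JSON in quotes. step_arm: Moves the arm, as the interface text tells. Shift numbers are shares of 0.1 m and turn numbers shares of 1.5 rad, none past 1 either way. Its arguments: {"type":"object","properties":{"targets":{"type":"array"},"grip":{"type":"number"},"grip_force":{"type":"number"}},"required":["targets"]}

```bash
mkdir -p pics
cat > h.py <<'E'
import numpy as np, cv2, pickle
from station import monitor, snapshot, ticket
def take(n,tag):
    s=snapshot(n); cv2.imwrite(f'pics/{tag}.png',s['frame']); pickle.dump(s,open(f'{tag}.pkl','wb')); return s
def load(tag): return pickle.load(open(f'{tag}.pkl','rb'))
def cloud(s):
    z=s['z_map']; v,u=np.indices(z.shape); K=s['intrinsics']
    p=np.stack([(u-K[0,2])*z/K[0,0],(v-K[1,2])*z/K[1,1],z],-1)
    R=cv2.Rodrigues(np.array(s['rvec'],float))[0]
    w=(p-np.ravel(s['tvec']))@R; w[z==0]=np.nan; return w
E
python3 - <<'E'
from h import *
a=take('top','top1');b=take('side','side1')
print(monitor.sense())
E
```

```text
{'clock': 0.1, 'joint_positions': array([ 9.78594319e-01,  3.13361952e-01,  1.49831346e+00, -3.16127114e-05,
        1.33102863e+00, -2.23428568e-01]), 'qvel': array([-0.00178398, -0.0014208 , -0.00211766, -0.00075221, -0.00178908,
       -0.00208205]), 'tau': array([ 3.00294276e-03, -4.02812326e+01, -2.52641469e+01,  6.96017453e-02,
        3.42150719e-02, -9.46090950e-05]), 'ee_pos': array([0.18914712, 0.4894929 , 0.21995268]), 'ee_rot': array([-5.75903828e-01, -3.08793529e+00,  1.62149845e-03]), 'ft_force': array([ 0.24661686, -0.21828892, -0.24088003]), 'torque': array([ 0.02854227, -0.03144063,  0.04350768]), 'grasp_force': 0.0, 'gripper_width': 0.9965305960985515}
```

View pics/top1.png

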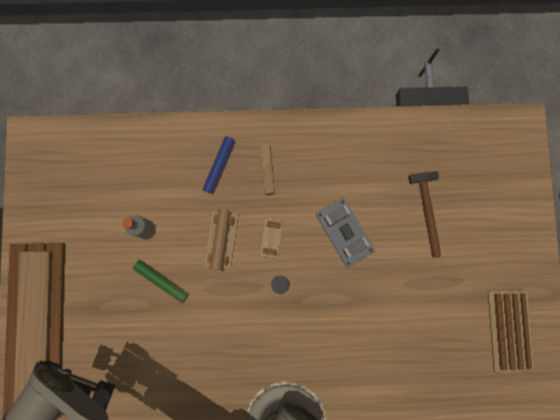

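View pics/side1.png

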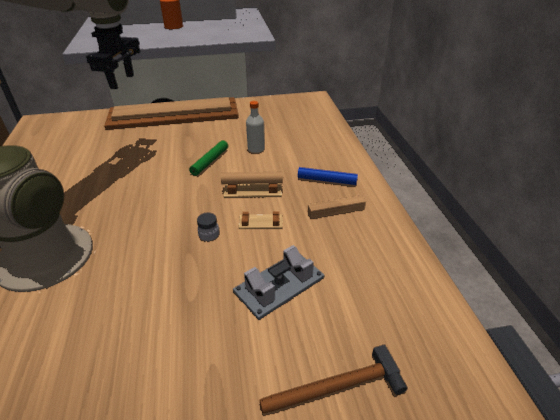

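The top view shows a plain beech bar in the larger cradle at about (221,239). An empty smaller cradle is at (271,238), blue and green look-alikes at (219,165) and (160,281), and the V-block at (345,232). The beech bar on the larger cradle fits the description. I'll confirm it in one enlarged crop and measure.

Run:
```python
from h import *
s=load('top1'); w=cloud(s); f=s['frame']
c=f[190:285,190:390]; cv2.imwrite('pics/crop1.png',cv2.resize(c,None,fx=4,fy=4,interpolation=cv2.INTER_CUBIC))
def rect(name,u0,u1,v0,v1,z0,z1):
    p=w[v0:v1,u0:u1].reshape(-1,3); p=p[(p[:,2]>z0)&(p[:,2]<z1)]
    r=cv2.minAreaRect((p[:,:2]*1000).astype(np.float32)); print(name,len(p),r,'mean',p.mean(0).round(4),'zmax',np.percentile(p[:,2],[5,50,95]).round(4)); print(cv2.boxPoints(r).round(1).tolist())
rect('bar',198,246,200,280,.046,.08)
rect('cradle',198,246,200,280,.005,.08)
rect('small',255,290,212,262,.005,.08)
rect('vb all',310,380,190,275,.007,.08)
rect('vb rests',310,380,190,275,.03,.08)
rect('vb base',310,380,190,275,.007,.018)
```

```text
bar 683 ((543.2103881835938, 178.109619140625), (33.86286926269531, 180.87005615234375), 81.17028045654297) mean [0.5429 0.1775 0.0569] zmax [0.0492 0.0573 0.0637]
[[451.20001220703125, 175.3000030517578], [630.0, 147.5], [635.2000122070312, 181.0], [456.3999938964844, 208.6999969482422]]
cradle 1787 ((546.7323608398438, 177.08517456054688), (143.87176513671875, 241.9181671142578), 89.35100555419922) mean [0.5424 0.1751 0.0295] zmax [0.0055 0.0146 0.0617]
[[425.0, 106.5], [666.9000244140625, 103.80000305175781], [668.5, 247.60000610351562], [426.6000061035156, 250.39999389648438]]
small 697 ((551.4072875976562, 23.500858306884766), (104.10143280029297, 149.62522888183594), 88.30313110351562) mean [0.5485 0.025  0.0109] zmax [0.0054 0.0085 0.0234]
[[475.1000061035156, -26.299999237060547], [624.5999755859375, -30.700000762939453], [627.7000122070312, 73.30000305175781], [478.20001220703125, 77.69999694824219]]
vb all 2267 ((559.56640625, -199.01016235351562), (212.3187255859375, 257.68292236328125), 88.04466247558594) mean [ 0.5546 -0.1967  0.025 ] zmax [0.0077 0.0152 0.0606]
[[427.20001220703125, -300.70001220703125], [684.7000122070312, -309.5], [692.0, -97.30000305175781], [434.3999938964844, -88.5]]
vb rests 662 ((556.55078125, -198.3795166015625), (139.83009338378906, 72.45925903320312), 28.32366180419922) mean [ 0.5561 -0.1983  0.0536] zmax [0.0383 0.056  0.0635]
[[477.79998779296875, -199.6999969482422], [512.2000122070312, -263.3999938964844], [635.2999877929688, -197.10000610351562], [600.9000244140625, -133.3000030517578]]
vb base 1443 ((559.56640625, -199.01016235351562), (212.3187255859375, 257.68292236328125), 88.04466247558594) mean [ 0.5539 -0.196   0.0124] zmax [0.0074 0.0127 0.0171]
[[427.20001220703125, -300.70001220703125], [684.7000122070312, -309.5], [692.0, -97.30000305175781], [434.3999938964844, -88.5]]
```

View pics/crop1.png

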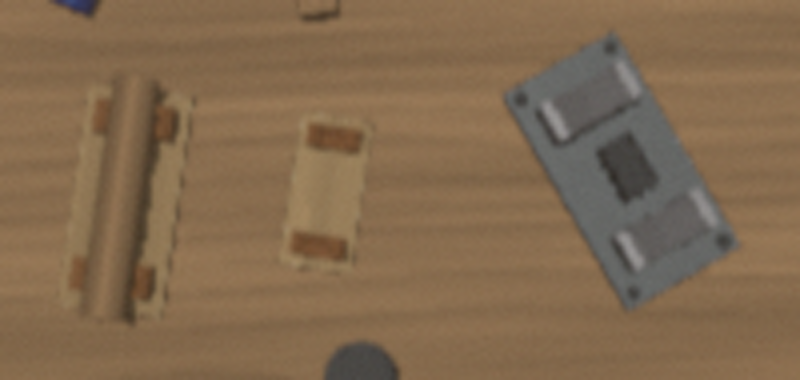

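The crop confirms it: the bar is on the long cradle, with saddles poking out on both sides. The small cradle is empty. The V-block plate corners are at crop (612,33), (505,95), (628,310) and (738,243). Next I refine these positions and compute the approach in tool axes.

```bash
cat >> h.py <<'E'
from scipy.spatial.transform import Rotation as Ro
def goal(xyz,ydeg,st=None):
    """shift in tool axes (0.1 m shares) and turn about tool z (1.5 rad shares) to a tool-down pose whose y axis heads ydeg"""
    st=st or monitor.sense(); R=Ro.from_rotvec(st['ee_rot']); y=np.radians(ydeg)
    ty=[np.cos(y),np.sin(y),0]; tz=[0,0,-1]; G=Ro.from_matrix(np.stack([np.cross(ty,tz),ty,tz],1))
    print('shift',(R.inv().apply(np.array(xyz)-st['ee_pos'])/.1).round(3),'turn',((R.inv()*G).as_rotvec()/1.5).round(4))
def ray(s,u,v,z):
    R=cv2.Rodrigues(np.array(s['rvec'],float))[0]; c=-R.T@np.ravel(s['tvec']); d=R.T@np.linalg.inv(s['intrinsics'])@[u,v,1]; return c+d*(z-c[2])/d[2]
E
python3 - <<'E'
from h import *
s=load('top1')
q=[ray(s,189.6+u/4,189.6+v/4,.012)[:2] for u,v in [(612,33),(505,95),(628,310),(738,243)]]
print('plate',np.array(q).round(4).tolist(),np.mean(q,0)); r=cv2.minAreaRect(np.float32(q)*1000);print(r)
w=cloud(load('side1'))
def sel(c,r,z0,z1):
    p=w.reshape(-1,3); p=p[(np.hypot(p[:,0]-c[0],p[:,1]-c[1])<r)&(p[:,2]>z0)&(p[:,2]<z1)]
    m=cv2.minAreaRect((p[:,:2]*1000).astype(np.float32)); print(len(p),m,p.mean(0).round(4),np.percentile(p[:,2],[50,95,99]).round(4))
sel((.543,.178),.11,.05,.08); sel((.5566,-.1984),.09,.045,.08)
goal((.543,.178,.12),81.2)
E
```

```text
plate [[0.6631, -0.1962], [0.6175, -0.1125], [0.4518, -0.1993], [0.4998, -0.2848]] [ 0.55805093 -0.19821131]
((557.4430541992188, -197.7716522216797), (187.20529174804688, 98.0932388305664), 28.482221603393555)
440 ((544.320556640625, 172.81259155273438), (29.825462341308594, 177.88803100585938), 78.30347442626953) [0.5432 0.1718 0.0571] [0.0577 0.062  0.063 ]
954 ((559.1181640625, -198.48397827148438), (142.62986755371094, 73.55027770996094), 27.474525451660156) [ 0.5553 -0.2016  0.0555] [0.0569 0.0611 0.0623]
shift [-4.424 -1.629  1.   ] turn [-0.0007 -0.0002 -0.1435]
```

step_arm --targets '[[[-0.402,-0.148,0,0,0,0],[-0.402,-0.148,0,0,0,0],[-0.402,-0.148,0,0,0,0],[-0.402,-0.148,0,0,0,0],[-0.402,-0.148,0,0,0,0],[-0.402,-0.148,0,0,0,0],[-0.402,-0.148,0,0,0,0],[-0.402,-0.148,0,0,0,0],[-0.402,-0.148,0,0,0,0],[-0.402,-0.148,0,0,0,0],[-0.402,-0.148,0,0,0,-0.072],[0,0,0,0,0,-0.072]]]' --grip 1

```text
clock: 1.3
ee_pos: [0.5456, 0.1749, 0.2193]
ee_rot: [-0.24, -3.132, 0.001]
ft_force: [-0.5, 0.6, -0.3]
gripper_width: 1.001
grasp_force: 0.0
```

step_arm --targets '[[[0,0,0.4,0,0,0],[0,0,0.4,0,0,0],[0,0,0.2,0,0,0],[0,0,0,0,0,0],[0,0,0,0,0,0]]]'

```text
clock: 1.8
ee_pos: [0.5434, 0.1785, 0.1211]
ee_rot: [0.24, 3.132, 0.0]
ft_force: [0.8, 0.8, 0.9]
gripper_width: 1.001
grasp_force: 0.0
```

Run:
```python
from h import *
print(monitor.sense()['joint_positions'].round(2),monitor.sense()['ee_pos']); goal((.543,.177,.042),81.1)
s=take('side','side2'); cv2.imwrite('pics/crop2.png',cv2.resize(s['frame'][90:250,160:340],None,fx=3.5,fy=3.5,interpolation=cv2.INTER_CUBIC))
```

```text
[ 0.11  0.51  1.48 -0.    1.15 -1.31] [0.54336026 0.17848414 0.12111031]
shift [ 0.002 -0.015  0.791] turn [0.0001 0.0003 0.0017]
```

View pics/crop2.png

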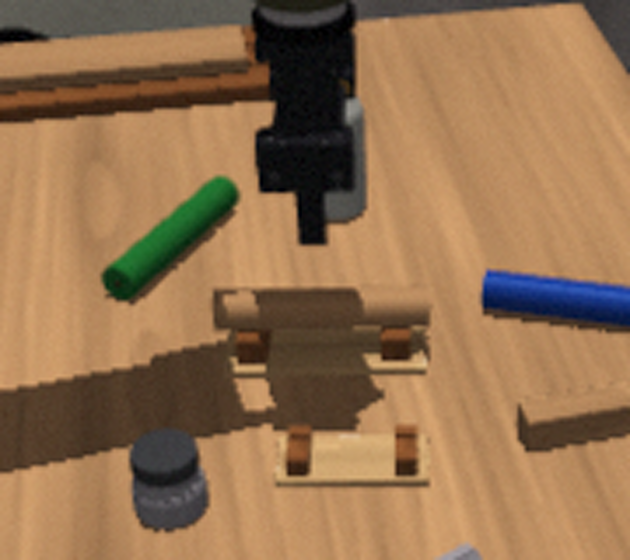

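The fingers hang over the bar's middle (crop 312,240, with the bar from 215 to 430). I'll descend and grip.

step_arm --targets '[[[0,-0.01,0.3,0,0,0],[0,0,0.25,0,0,0],[0,0,0.14,0,0,0],[0,0,0.1,0,0,0],[0,0,0,0,0,0],[0,0,0,0,0,0]]]'

```text
clock: 2.45
ee_pos: [0.5435, 0.1776, 0.0425]
ee_rot: [0.239, 3.131, 0.0]
ft_force: [0.4, -0.7, -0.8]
gripper_width: 1.004
grasp_force: 0.0
```

step_arm --targets '[[[0,0,0,0,0,0],[0,0,0,0,0,0],[0,0,0,0,0,0],[0,0,0,0,0,0],[0,0,0,0,0,0],[0,0,0,0,0,0],[0,0,0,0,0,0],[0,0,0,0,0,0]]]' --grip 0.2 --grip_force 50

```text
clock: 3.25
ee_pos: [0.5429, 0.1775, 0.0414]
ee_rot: [-0.24, -3.132, 0.0]
ft_force: [0.1, 0.7, 0.3]
gripper_width: 0.299
grasp_force: 0.0
```

Run:
```python
from h import *
s=take('side','side3'); t=take('top','top3'); a=cv2.resize(s['frame'][130:220,190:310],(520,390)); b=cv2.resize(t['frame'][185:285,180:260],(312,390)); cv2.imwrite('pics/crop3.png',np.hstack([a,b])[:, :800])
x=monitor.sense(); print(x['gripper_width'],x['grasp_force'])
```

```text
0.2110768895798357 0.0
```

View pics/crop3.png

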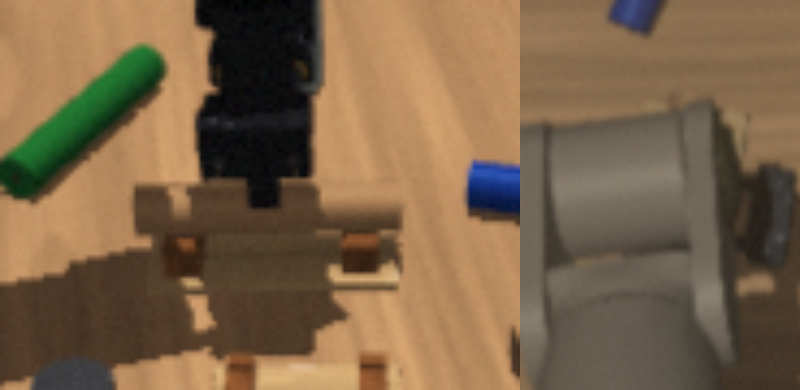

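Run:
```python
from h import *
w=cloud(load('side3'));w0=cloud(load('side1'))
for v in range(160,186,2): print(v,[w[v,u].round(3).tolist() for u in (240,251,262)],w0[v,251].round(3).tolist())
p=w.reshape(-1,3); p=p[(np.hypot(p[:,0]-.543,p[:,1]-.178)<.11)&(p[:,2]>.05)&(p[:,2]<.065)]; print(np.percentile(p,[1,50,99],axis=0).round(3))
x=monitor.sense(); print(x)
```

```text
160 [[0.509, 0.086, 0.166], [0.537, 0.084, 0.164], [0.597, 0.331, 0.004]] [0.561, 0.338, 0.004]
162 [[0.509, 0.086, 0.16], [0.537, 0.083, 0.158], [0.596, 0.323, 0.001]] [0.56, 0.331, 0.0]
164 [[0.509, 0.088, 0.153], [0.536, 0.081, 0.153], [0.593, 0.308, 0.003]] [0.558, 0.316, 0.002]
166 [[0.509, 0.097, 0.141], [0.537, 0.092, 0.14], [0.592, 0.299, 0.001]] [0.557, 0.303, 0.003]
168 [[0.508, 0.095, 0.136], [0.537, 0.09, 0.136], [0.565, 0.088, 0.133]] [0.556, 0.297, -0.001]
170 [[0.508, 0.096, 0.129], [0.537, 0.094, 0.126], [0.589, 0.279, -0.001]] [0.554, 0.284, 0.0]
172 [[0.513, 0.19, 0.06], [0.542, 0.149, 0.083], [0.576, 0.179, 0.059]] [0.545, 0.184, 0.06]
174 [[0.512, 0.178, 0.061], [0.541, 0.152, 0.075], [0.575, 0.171, 0.058]] [0.543, 0.173, 0.061]
176 [[0.511, 0.172, 0.058], [0.54, 0.145, 0.072], [0.574, 0.165, 0.055]] [0.543, 0.171, 0.055]
178 [[0.511, 0.171, 0.052], [0.542, 0.166, 0.051], [0.573, 0.159, 0.052]] [0.542, 0.164, 0.053]
180 [[nan, nan, nan], [0.541, 0.164, 0.046], [0.572, 0.154, 0.048]] [0.541, 0.164, 0.046]
182 [[0.51, 0.169, 0.039], [0.541, 0.165, 0.038], [0.573, 0.
[... 162 characters left out ...]
058]
 [0.631 0.197 0.063]]
{'clock': 3.35, 'joint_positions': array([ 1.10855242e-01,  6.08403126e-01,  1.55340809e+00, -2.61364557e-05,
        9.79831520e-01, -1.30713020e+00]), 'qvel': array([ 0.00083537,  0.00111203,  0.00025009, -0.00108004, -0.00012476,
       -0.00134278]), 'tau': array([-1.40910521e-03, -4.83904159e+01, -2.05998051e+01,  4.78696864e-03,
        7.86501006e-02,  6.70451082e-04]), 'ee_pos': array([0.54288895, 0.17744229, 0.0413973 ]), 'ee_rot': array([-2.39775039e-01, -3.13238385e+00,  4.81393607e-05]), 'ft_force': array([0.20400557, 0.16850684, 0.27911003]), 'torque': array([0.02758755, 0.03749837, 0.05276466]), 'grasp_force': 0.0, 'gripper_width': 0.2110768895798357}
```

The fingers closed above the bar without touching it. The fingertip depth reads about z=0.065 or higher, although the TCP is reported at 0.041. I'll check that offset in the earlier pictures too.

Run:
```python
from h import *
for t,c,z in (('side1',(.189,.49),.22),('side2',(.543,.178),.121),('side3',(.543,.177),.0414)):
    p=cloud(load(t)).reshape(-1,3); p=p[(np.hypot(p[:,0]-c[0],p[:,1]-c[1])<.13)&(p[:,2]>.066)&(p[:,2]<z+.2)]
    h,e=np.histogram(p[:,2]-z,bins=np.arange(-.05,.12,.01)); print(t,dict(zip(e.round(2).tolist(),h.tolist())),p[:,2].min())
    lo=p[p[:,2]-z<.04+(t=='side3')*.03]; print(np.percentile(lo,[2,50,98],axis=0).round(3).tolist() if len(lo) else '')
```

```text
side1 {-0.05: 0, -0.04: 0, -0.03: 0, -0.02: 0, -0.01: 0, 0.0: 0, 0.01: 9, 0.02: 42, 0.03: 53, 0.04: 56, 0.05: 49, 0.06: 64, 0.07: 34, 0.08: 75, 0.09: 178, 0.1: 193} 0.23782363486203936
[[0.162, 0.429, 0.239], [0.183, 0.445, 0.25], [0.22, 0.536, 0.26]]
side2 {-0.05: 0, -0.04: 0, -0.03: 0, -0.02: 0, -0.01: 0, 0.0: 0, 0.01: 0, 0.02: 23, 0.03: 25, 0.04: 21, 0.05: 27, 0.06: 25, 0.07: 0, 0.08: 62, 0.09: 120, 0.1: 125} 0.141077155920391
[[0.526, 0.117, 0.142], [0.536, 0.12, 0.152], [0.547, 0.124, 0.161]]
side3 {-0.05: 0, -0.04: 0, -0.03: 0, -0.02: 0, -0.01: 0, 0.0: 0, 0.01: 0, 0.02: 8, 0.03: 21, 0.04: 20, 0.05: 0, 0.06: 0, 0.07: 0, 0.08: 45, 0.09: 117, 0.1: 138} 0.06647514445492748
[[0.53, 0.145, 0.067], [0.54, 0.149, 0.078], [0.55, 0.153, 0.088]]
```

The offset is consistent in all three pictures. The real fingertips are about 20 mm above the reported TCP instead of 19 mm below it, so the reported pose reads about 39 mm too low along the tool. I'll correct for that: open, then go down about 39 mm more while watching the force.

step_arm --targets '[[[0,0,0,0,0,0],[0,0,0,0,0,0],[0,0,0,0,0,0],[0,0,0,0,0,0],[0,0,0,0,0,0],[0,0,0,0,0,0],[0,0,0,0,0,0],[0,0,0,0,0,0]]]' --grip 1

```text
clock: 4.15
ee_pos: [0.5429, 0.1775, 0.0414]
ee_rot: [-0.24, -3.132, -0.0]
ft_force: [-0.6, -0.3, -0.4]
gripper_width: 0.916
grasp_force: 0.0
```

step_arm --targets '[[[0,0,0.1,0,0,0],[0,0,0.1,0,0,0],[0,0,0.1,0,0,0],[0,0,0.08,0,0,0],[0,0,0,0,0,0],[0,0,0,0,0,0]]]'

```text
clock: 4.75
ee_pos: [0.5429, 0.1775, 0.0033]
ee_rot: [-0.24, -3.132, 0.0]
ft_force: [-0.3, 0.4, 0.2]
gripper_width: 1.003
grasp_force: 0.0
```

Run:
```python
from h import *
s=take('side','side4'); x=monitor.sense(); print(x['gripper_width'],x['ft_force'],x['ee_pos'])
p=cloud(s).reshape(-1,3); d=np.array([.157,.988]); r=p[:,:2]-[.543,.177]; a=r@d; b=r@[.988,-.157]
m=(abs(b)<.014)&(a<-.042)&(a>-.075)&(p[:,2]>.012)&(p[:,2]<.1); print(p[m].round(3).tolist())
cv2.imwrite('pics/crop4.png',cv2.resize(s['frame'][130:220,190:310],(800,600)))
```

```text
1.000465182646055 [ 0.08631688  0.42320146 -0.43040826] [0.54312148 0.17747766 0.00363084]
[[0.526, 0.116, 0.071], [0.528, 0.118, 0.069], [0.531, 0.114, 0.072], [0.534, 0.117, 0.069], [0.537, 0.116, 0.069], [0.54, 0.117, 0.068], [0.542, 0.111, 0.072], [0.545, 0.116, 0.068], [0.526, 0.119, 0.066], [0.528, 0.114, 0.068], [0.531, 0.119, 0.064], [0.534, 0.117, 0.065], [0.537, 0.118, 0.064], [0.539, 0.114, 0.067], [0.542, 0.114, 0.066], [0.545, 0.114, 0.066], [0.525, 0.119, 0.062], [0.528, 0.118, 0.062], [0.531, 0.117, 0.063], [0.533, 0.116, 0.063], [0.536, 0.118, 0.061], [0.539, 0.116, 0.062], [0.542, 0.118, 0.06], [0.545, 0.115, 0.062], [0.525, 0.117, 0.06], [0.528, 0.119, 0.058], [0.53, 0.115, 0.061], [0.533, 0.114, 0.061], [0.536, 0.119, 0.057], [0.539, 0.115, 0.059], [0.542, 0.116, 0.058], [0.544, 0.113, 0.06], [0.525, 0.117, 0.056], [0.528, 0.121, 0.053], [0.531, 0.119, 0.055], [0.533, 0.12, 0.053], [0.536, 0.119, 0.053], [0.539, 0.122, 0.051], [0.542, 0.117, 0.054], [0.544, 0.116, 0.055], [0.527, 0.117, 0.052], [0.53, 0.119, 0.051], [0.533, 0.118, 0.051], [0.536, 0.118, 0.051], [0.
[... 359 characters left out ...]
544, 0.118, 0.042], [0.527, 0.119, 0.041], [0.53, 0.117, 0.042], [0.533, 0.117, 0.041], [0.536, 0.119, 0.039], [0.538, 0.12, 0.038], [0.541, 0.116, 0.041], [0.544, 0.118, 0.039], [0.527, 0.121, 0.036], [0.53, 0.119, 0.037], [0.533, 0.12, 0.036], [0.535, 0.12, 0.035], [0.538, 0.119, 0.036], [0.541, 0.12, 0.035], [0.543, 0.114, 0.039], [0.527, 0.121, 0.033], [0.53, 0.121, 0.032], [0.532, 0.118, 0.034], [0.535, 0.12, 0.032], [0.538, 0.118, 0.033], [0.541, 0.118, 0.032], [0.543, 0.117, 0.033], [0.547, 0.126, 0.026], [0.527, 0.122, 0.028], [0.529, 0.121, 0.028], [0.532, 0.118, 0.031], [0.535, 0.12, 0.029], [0.538, 0.116, 0.031], [0.541, 0.121, 0.026], [0.543, 0.115, 0.031], [0.547, 0.123, 0.024]]
```

View pics/crop4.png

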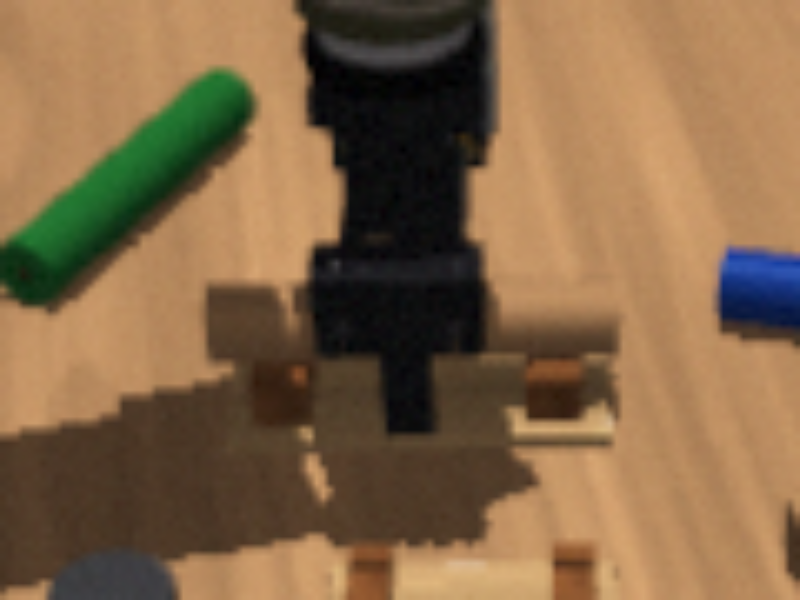

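The fingertip now sits beside the bar at z≈0.024 (crop 410,430), centred between the saddles. I'll grip.

step_arm --targets '[[[0,0,0,0,0,0],[0,0,0,0,0,0],[0,0,0,0,0,0],[0,0,0,0,0,0],[0,0,0,0,0,0],[0,0,0,0,0,0],[0,0,0,0,0,0],[0,0,0,0,0,0],[0,0,0,0,0,0]]]' --grip 0.2 --grip_force 50

```text
clock: 5.7
ee_pos: [0.5433, 0.1788, 0.0039]
ee_rot: [0.24, 3.131, 0.004]
ft_force: [0.1, 8.7, 2.8]
gripper_width: 0.363
grasp_force: 49.3
```

step_arm --targets '[[[0,0,-0.1,0,0,0],[0,0,-0.25,0,0,0],[0,0,-0.4,0,0,0],[0,0,-0.4,0,0,0],[0,0,0,0,0,0],[0,0,0,0,0,0]]]'

```text
clock: 6.3
ee_pos: [0.5428, 0.1773, 0.1187]
ee_rot: [0.24, 3.132, -0.0]
ft_force: [-0.3, 0.1, -3.3]
gripper_width: 0.368
grasp_force: 49.6
```

Run:
```python
from h import *
x=monitor.sense(); print(x['gripper_width'],x['grasp_force'],x['ft_force'],x['ee_pos'])
s=take('side','side5'); w=cloud(s)
hsv=cv2.cvtColor(s['frame'],cv2.COLOR_BGR2HSV)
p=w.reshape(-1,3); k=(abs(p[:,0]-.543)<.12)&(abs(p[:,1]-.178)<.05)&(p[:,2]>.10)&(p[:,2]<.185)&(hsv.reshape(-1,3)[:,1]>60)&(hsv.reshape(-1,3)[:,2]>40)
q=p[k]; print(len(q),np.percentile(q,[1,50,99],axis=0).round(4).tolist())
c=q.mean(0); print(c, np.linalg.svd(q-c,full_matrices=False)[2][0])
goal((.557,-.198,.114),118.2)
```

```text
0.36788507350363914 49.572047889232635 [-0.25088512  0.13598743 -3.29216048] [0.54283744 0.17730006 0.11869278]
582 [[0.4557, 0.1444, 0.1453], [0.5612, 0.164, 0.1643], [0.6304, 0.1922, 0.177]]
[0.54502792 0.16390341 0.16370879] [-0.98726791  0.15876891 -0.00972167]
shift [-0.717 -3.686  0.036] turn [-0.     -0.0012 -0.4301]
```

step_arm --targets '[[[-0.04,-0.206,0,0,0,0],[-0.085,-0.435,0,0,0,0],[-0.085,-0.435,0,0,0,0],[-0.085,-0.435,0,0,0,0],[-0.085,-0.435,0,0,0,0],[-0.085,-0.435,0,0,0,0],[-0.085,-0.435,0,0,0,0],[-0.085,-0.435,0,0,0,0],[-0.085,-0.435,0,0,0,0],[0,0,0,0,0,0]]]'

```text
clock: 7.35
ee_pos: [0.5568, -0.2024, 0.1163]
ee_rot: [-0.247, -3.129, -0.0]
ft_force: [0.6, 0.7, -0.9]
gripper_width: 0.37
grasp_force: 49.6
```

step_arm --targets '[[[0,0,0,0,0,-0.08],[0,0,0,0,0,-0.09],[0,0,0,0,0,-0.09],[0,0,0,0,0,-0.09],[0,0,0,0,0,-0.08],[0,0,0,0,0,0],[0,0,0,0,0,0]]]'

```text
clock: 8.05
ee_pos: [0.5575, -0.1972, 0.1174]
ee_rot: [0.761, -3.047, -0.002]
ft_force: [0.4, -1.1, -1.5]
gripper_width: 0.369
grasp_force: 49.6
```

Run:
```python
from h import *
x=monitor.sense(); print(x['joint_positions'].round(2),x['gripper_width'],x['ft_force'],x['ee_pos'])
goal((.557,-.198,.054),118.2)
s=take('side','side6'); w=cloud(s); hsv=cv2.cvtColor(s['frame'],cv2.COLOR_BGR2HSV).reshape(-1,3); p=w.reshape(-1,3)
c=np.array([.557,-.198]); a=np.radians(28.2); u=np.array([np.cos(a),np.sin(a)]); n=np.array([-u[1],u[0]])
al=(p[:,:2]-c)@u; ac=(p[:,:2]-c)@n
k=(abs(al)<.11)&(abs(ac)<.025)&(p[:,2]>.13)&(p[:,2]<.19)&(hsv[:,1]>60)&(hsv[:,2]>40)
print(k.sum(),np.percentile(al[k],[1,99]),'z',np.percentile(p[k,2],[1,50,99]))
Z=np.c_[al[k],np.ones(k.sum())]; print('cross slope/off',np.linalg.lstsq(Z,ac[k],rcond=None)[0],'z slope',np.linalg.lstsq(Z,p[k,2],rcond=None)[0])
k=(abs(al)<.1)&(abs(ac)<.06)&(p[:,2]>.05)&(p[:,2]<.07); print('rests along',np.percentile(al[k],[1,99]),'cross',np.percentile(ac[k],[1,99]))
cv2.imwrite('pics/crop6.png',cv2.resize(s['frame'][140:350,180:380],(600,630))[:600])
```

```text
[-0.54  0.55  1.42  0.    1.17 -2.6 ] 0.3690914619351578 [ 0.39144475 -1.05716163 -1.48423496] [ 0.55754982 -0.19723295  0.11738076]
shift [ 0.008 -0.005  0.634] turn [ 0.0012 -0.0007 -0.002 ]
733 [-0.08855588  0.08778947] z [0.14454125 0.16868334 0.17596889]
cross slope/off [-0.01196512 -0.00876707] z slope [0.05736744 0.16923634]
rests along [-0.06878492  0.07057025] cross [-0.03754718  0.03373524]
```

View pics/crop6.png

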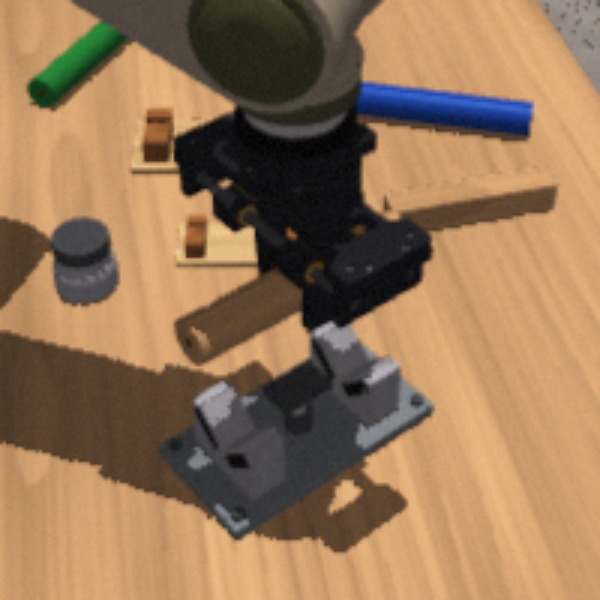

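The bar hangs level-looking over the V-block (crop 190–420, 260–360), with the lifter at (295,390). A quick tilt and cross-position fit comes before lowering.

Run:
```python
from h import *
from scipy.optimize import least_squares
s=load('side6'); w=cloud(s); hsv=cv2.cvtColor(s['frame'],cv2.COLOR_BGR2HSV).reshape(-1,3); p=w.reshape(-1,3)
c=np.array([.557,-.198]); a=np.radians(28.2); u=np.array([np.cos(a),np.sin(a)]); n=np.array([-u[1],u[0]])
al=(p[:,:2]-c)@u; ac=(p[:,:2]-c)@n
k=(abs(al)<.084)&(abs(al)>.02)&(abs(ac)<.025)&(p[:,2]>.13)&(p[:,2]<.19)&(hsv[:,1]>60)&(hsv[:,2]>40)
L,C,Z=al[k],ac[k],p[k,2]; print((L<0).sum(),(L>0).sum())
f=lambda q: np.hypot(C-q[0]-q[1]*L,Z-q[2]-q[3]*L)-.017
r=least_squares(f,[0,0,.157,0],loss='soft_l1',f_scale=.002); print(r.x.round(4),np.abs(r.fun).mean())
```

```text
506 1
[-0.001  -0.0072  0.1574  0.002 ] 0.0008146973696260449
```

The cylinder fit gives an axis z of 0.157 (offset 40 mm confirmed), tilt 0.1° and a cross offset of about 1 mm. I'll descend to just above the lifter, then press in stages.

step_arm --targets '[[[0.008,-0.005,0.2,0,0,-0.002],[0,0,0.25,0,0,0],[0,0,0.2,0,0,0],[0,0,0.12,0,0,0],[0,0,0,0,0,0],[0,0,0,0,0,0]]]' --grip_force 58

```text
clock: 8.7
ee_pos: [0.5579, -0.1988, 0.0421]
ee_rot: [-0.769, 3.045, -0.001]
ft_force: [0.2, -0.5, -1.3]
gripper_width: 0.363
grasp_force: 57.5
```

step_arm --targets '[[[0,0,0.05,0,0,0],[0,0,0.05,0,0,0],[0,0,0.04,0,0,0],[0,0,0,0,0,0],[0,0,0,0,0,0]]]'

```text
clock: 9.2
ee_pos: [0.5577, -0.1987, 0.0278]
ee_rot: [-0.77, 3.045, -0.001]
ft_force: [0.9, 0.0, 2.9]
gripper_width: 0.364
grasp_force: 57.1
```

step_arm --targets '[[[0,0,0.03,0,0,0],[0,0,0.02,0,0,0],[0,0,0.02,0,0,0],[0,0,0,0,0,0],[0,0,0,0,0,0]]]'

```text
clock: 9.7
ee_pos: [0.5577, -0.1985, 0.0211]
ee_rot: [-0.77, 3.045, -0.0]
ft_force: [-2.1, 2.8, 10.0]
gripper_width: 0.357
grasp_force: 56.6
```

The lateral force (about 3.5 N toward +tool-y) means only one face is touching, so the bar is about 2 mm off. I'll shift +y by 2 mm.

step_arm --targets '[[[0,0.01,0,0,0,0],[0,0.01,0,0,0,0],[0,0,0,0,0,0],[0,0,0,0,0,0]]]'

```text
clock: 10.1
ee_pos: [0.5574, -0.1978, 0.0213]
ee_rot: [-0.769, 3.044, -0.004]
ft_force: [0.2, -2.1, 7.5]
gripper_width: 0.366
grasp_force: 56.7
```

step_arm --targets '[[[0,0,0.02,0,0,0],[0,0,0.01,0,0,0],[0,0,0,0,0,0],[0,0,0,0,0,0]]]'

```text
clock: 10.5
ee_pos: [0.5575, -0.1978, 0.0194]
ee_rot: [-0.77, 3.044, -0.004]
ft_force: [-3.9, -0.8, 17.6]
gripper_width: 0.367
grasp_force: 55.9
```

```bash
cat > rd.py <<'E'
from h import *
F=[];T=[]
for i in range(6): x=monitor.sense(); F.append(x['ft_force']); T.append(x['torque']); snapshot('side')
F=np.mean(F,0);T=np.mean(T,0);R=Ro.from_rotvec(x['ee_rot']).inv()
print('F tool',R.apply(F).round(2),'T tool',R.apply(T).round(3),x['ee_pos'],x['gripper_width'],x['grasp_force'],x['clock'])
E
python3 rd.py
```

```text
F tool [  3.24   1.91 -17.56] T tool [-0.328  0.424 -0.008] [ 0.55747528 -0.197788    0.01946767] 0.36209292035436674 55.90118497610092 10.75
```

step_arm --targets '[[[0.002,0.003,0,0,0,0],[0,0,0.01,0,0,0],[0,0,0.006,0,0,0],[0,0,0,0,0,0],[0,0,0,0,0,0]]]' --grip_force 60

```text
clock: 11.3
ee_pos: [0.5575, -0.1979, 0.0188]
ee_rot: [-0.769, 3.043, -0.006]
ft_force: [-5.3, 1.4, 24.7]
gripper_width: 0.363
grasp_force: 57.3
```

```bash
python3 rd.py
python3 - <<'E'
from h import *
from scipy.optimize import least_squares
s=take('side','side7'); cv2.imwrite('pics/crop7.png',cv2.resize(s['frame'][200:330,210:350],(646,600),interpolation=cv2.INTER_CUBIC))
w=cloud(s); hsv=cv2.cvtColor(s['frame'],cv2.COLOR_BGR2HSV).reshape(-1,3); p=w.reshape(-1,3)
c=np.array([.557,-.198]); a=np.radians(28.2); u=np.array([np.cos(a),np.sin(a)]); n=np.array([-u[1],u[0]])
al=(p[:,:2]-c)@u; ac=(p[:,:2]-c)@n
k=(abs(al)<.095)&(abs(ac)<.022)&(p[:,2]>.052)&(p[:,2]<.1)&(hsv[:,1]>60)&(hsv[:,2]>30)&(abs(al)>.02)
L,C,Z=al[k],ac[k],p[k,2]; print((L<0).sum(),(L>0).sum(),np.percentile(L,[1,99]))
f=lambda q: np.hypot(C-q[0]-q[1]*L,Z-q[2]-q[3]*L)-.017
r=least_squares(f,[0,0,.057,0],loss='soft_l1',f_scale=.002); print(r.x.round(4),np.abs(r.fun).mean())
k=(abs(al)<.1)&(abs(ac)<.06)&(p[:,2]>.05)&(p[:,2]<.065)&(hsv[:,1]<50); print('rests',np.percentile(al[k],[1,99]),np.percentile(ac[k],[1,99]))
E
```

```text
F tool [  4.18   3.49 -24.88] T tool [-0.543  0.596  0.007] [ 0.55753185 -0.19783594  0.01879362] 0.36106752840889905 57.26556032896042 11.55
520 62 [-0.08887023  0.09032669]
[-0.0015 -0.0035  0.0587  0.0039] 0.0013603663277300232
rests [-0.06913166  0.00416707] [-0.03776374  0.03362435]
```

View pics/crop7.png

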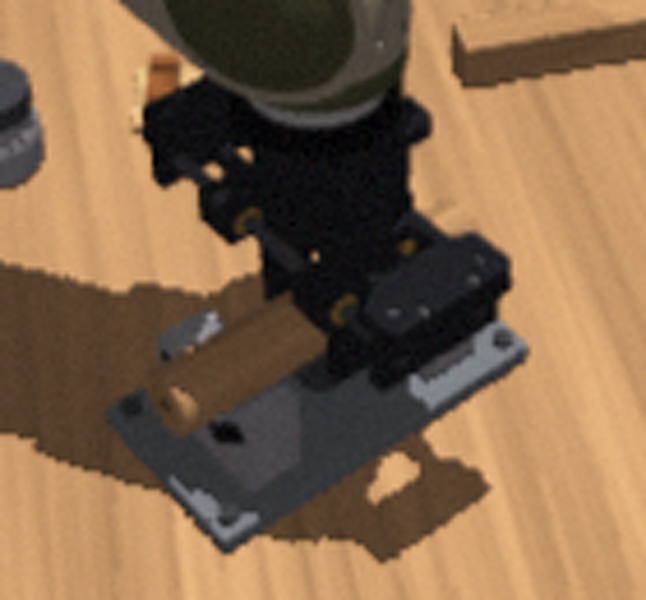

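The bar lies in the V, centred lengthwise to under 1 mm. The side-force imbalance of about 3.5 N says to move a little more to +y. I'll also relieve x and press slightly more.

step_arm --targets '[[[0.004,0.006,0,0,0,0],[0,0,0.005,0,0,0],[0,0,0,0,0,0],[0,0,0,0,0,0]]]'

```text
clock: 12.05
ee_pos: [0.5576, -0.1979, 0.0187]
ee_rot: [-0.769, 3.041, -0.008]
ft_force: [-3.1, 0.5, 25.5]
gripper_width: 0.364
grasp_force: 57.2
```

```bash
python3 rd.py
```

```text
F tool [  2.97   2.08 -25.43] T tool [-0.308  0.352 -0.009] [ 0.55756982 -0.1978504   0.01871895] 0.3638599881689424 57.192513048648834 12.3
```

step_arm --targets '[[[0.004,0.005,0,0,0,0],[0,0,0.008,0,0,0],[0,0,0,0,0,0],[0,0,0,0,0,0],[0,0,0,0,0,0],[0,0,0,0,0,0]]]'

```text
clock: 12.95
ee_pos: [0.5576, -0.1978, 0.0184]
ee_rot: [-0.769, 3.04, -0.01]
ft_force: [-1.1, 1.0, 27.4]
gripper_width: 0.363
grasp_force: 57.0
```

```bash
python3 rd.py
```

```text
F tool [  0.83   0.68 -27.32] T tool [-0.153  0.165 -0.018] [ 0.55759515 -0.19784018  0.01841134] 0.36533778085195834 57.04586550593376 13.2
```

The side forces are now near zero and the bar is pressed down with a steady 27 N and no tilt moment. The grip is holding, so I'm handing it in.

```bash
python3 -c "
from station import ticket
print(ticket.sign_off())"
```

```text
the job is handed in; nothing more can be done
None
```

I handed the job in at about 13 s on the clock: the bar lies centred in the V-block and is still gripped and pressed down with about 27 N, with side forces under 1 N, which suggests it bears about evenly on both faces; no verdict came back.

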